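# Set the board holder's jaw to the long tab

## Task

Set the circuit-board holder for the next board: crank its handwheel until the pointer on the sliding jaw stands over the long tab of the scale (not the short one), within the tab's width, and let go of the crank.

Things in the scene. Friction and masses are not known exactly. Their poses are not given: they have to be found in the camera images.
- crank_grip (a point): Middle of the upright black crank grip on the handwheel, a round handle 16 mm in diameter and 52 mm tall (this point is on its axis, 26 mm above its foot), 42 mm from the wheel's axis. It spins freely on its pin: held from above, it can be carried round the circle without turning the gripper. The wheel's rim lies 1 mm below the grip's foot; the rest of the holder is lower.
- wheel_hub (a point): Centre of the top of the three-spoked steel handwheel, 120 mm in diameter, on a vertical axis at one end of the holder. One full turn moves the jaw 40 mm: clockwise seen from above drives it away from the wheel, anticlockwise draws it towards the wheel. It takes about 7 N at the grip and stays where it is left; pushing the jaw itself does not move it.
- pointer_tip (a point): Tip of the dark steel pointer, 6 mm wide, sticking out of the side of the aluminium sliding jaw (100 x 34 x 42 mm) over the scale bar. It travels with the jaw straight along the holder, 4 mm above the tops of the tabs, and can go at least 10 mm past either tab.
- long_tab: The long tab on the scale bar, fixed: a flat dark steel plate 65 mm long (across the scale, its x), 20 mm wide (along the jaw's travel, its y, pointing away from the handwheel), 6 mm thick. Origin: underside, middle of the end nearest the jaw. A tab of the same width but 28 mm long, on the other side of the pointer, is not meant; which is nearer the wheel varies.

How it is judged:
At the end, for the whole second after the job is handed in: The pointer tip stands over the long tab, within 10 mm either way of the middle of its 20 mm width (y of pointer_tip in the frame of long_tab between -0.01 and 0.01 m); the robot touches nothing.
It also fails if it takes over 48 s, if anything falls off the work surface, if the arm or the gripper's body presses on something with over 40 N, if the wrist force passes 120 N, or if a joint passes its speed limit or range.

## Robot

A 6-joint arm with a two-finger parallel gripper is mounted at the origin on the work surface. World frame = base frame: x ahead of the robot, y to its left, z up, the work surface at z = 0. Lengths are in m, angles in rad, forces in N, time in s.
With the tool pointing down it reaches from about 0.325 to 0.9 m from the base axis. Payload 6.1 kg.
Tool frame: the origin (TCP) lies at the centre of the arm's flange, where the gripper is bolted on; the fingertips stand 173 mm ahead of it and the grasp point (between the pads) lies 155 mm ahead of it; y points along the fingers, x is the direction in which the jaws open and shut, and the axes are right-handed (so a half turn about y gives the same grasp; the last joint's range is limited). The gripper opens to 85 mm and grips with 20 to 120 N. Pads are 22 mm wide; open, the fingers measure 114 mm over their backs; the gripper's body (76 mm by 85 mm) begins 54 mm behind the grasp point. The pads swing forward as they close: fully open they stand 13 mm farther back than shut.
Start: joints at [1.012, 0.22, 1.526, -0, 1.395, -0.126], TCP at [0.262, 0.567, 0.405] pointing down, gripper open.
Joint ranges: [-2.98, 2.98], [-0.91, 2.08], [0.09, 2.57], [-1.24, 4.39], [0.2, 2.65], [-2.68, 2.68]. Speed limits (rad/s): [2.57, 2.57, 3.01, 3.14, 3.14, 3.14].

## Interface

Orientations are given as a unit quaternion [w, x, y, z].
In Python, from station import r, cams, finder gives the robot as it stands.
- The arm moves only by the shell command python3 -m inch 'ROWS' [FORCE]. ROWS is text: rows parted by semicolons, each of 5 numbers parted by spaces: the opening, from 0 (shut) to 1 (fully open), then the shift along the tool's x, y, z in units of 50 mm (1.0 is 50 mm), then the turn about the tool's y in units of 6 degrees (1.0 is 6 degrees). A call has exactly 10 rows; each row is the pose to reach, as a shift and turn from the pose measured when the call began, along the tool's axes at that moment; what a row does not reach only later rows make up. A row lasts 1/10 s, in which the tool goes at most 50 mm and 8.59 degrees, less where a joint would pass 70% of its speed; a pose out of reach is approached as far as the arm can. A call with a gripper value outside its range is refused whole. The fingers move at their own pace and stop on an object; FORCE is the grip in N (left out, the last holds). Time passes only in rows, so rows that repeat a pose let the fingers close, or fill a call up. It gives the time, the measured TCP pose, the force and the opening at its end, in the units of the state.
- r.get_obs(): the state, without advancing time (a new reading comes with each control period).
- cams.get_image(name): name is "scene" or "top" or "wrist"; returns the picture (480x640x3 uint8, red, green, blue); there is no depth.
- cams.camera_params(name): a dict with "fx", "fy", "cx", "cy" (pixels), "R" (3x3) and "t" (3): a world point X has camera coordinates R X + t; the wrist camera has in their place "T_tool_cam" (4x4, takes a point from camera to tool coordinates, whose origin is the TCP and whose axes are the tool frame's). Camera axes: x right, y down, z forward; pixel columns grow to the right and rows downward; lengths in m; the calibration is good to about 2 mm. The wrist camera is an equidistant fisheye: a pixel r from the principal point sees the ray r / f radians off the axis. A picture is of the moment at which its call begins: read the wrist's pose just before it. camera_params takes no time and is no camera call.
- r.sign_off(): hands the job in, once; it reports no verdict.
Trained networks look in the newest picture that a camera, given by its name, has taken for a name from the list of things; names that differ only in an ending like _2 or _b are one class to them, and where a whole thing is asked for, a point or a joint stands for the part that bears it (a point fixed in the world has none). Each returns a list of dicts, best first, with "confidence" (0 to 1); they miss things now and then, are a little off and sometimes report something else, mostly with a low value. They report only what shows in the picture. A call takes as long as a camera call.
- finder.cut_out(label, camera): "region" (480x640 bool, what is visible of it) and "rect" ([left, top, right, bottom] in pixels, round what is visible of it).
- finder.tip_of(label, camera): "pixel" ([row, column] in pixels: a listed point, or the origin of a listed thing).
The state is a dict: "t": time; "joint_pos": joint angles; "joint_vel": joint speeds; "joint_efforts": joint torques, N m; "eef_pos": TCP position; "eef_rot": TCP orientation; "force": force on the tool from outside, world axes, zero at the start; "wrist_torque": the same for the moment, N m; "opening": opening from 0.0 (shut) to 1.0 (fully open).
Only numpy, scipy, OpenCV 4.12 (cv2) and the standard library are available. Lean on these libraries where they do the work, as an engineer would, in place of code of your own. Each camera call takes 0.05 s, during which the arm holds its last target. There are 200 camera calls.

## Working session

There is one attempt and no reset: what is moved stays moved. The work goes in short steps, Python scripts to look and compute and a shell command to move; the robot and the scene stay as the last step left them, time stands still between calls to the robot, and variables do not carry over. Pictures are saved under pics/ and viewed, about 8 in all and at most 12, crops included, and the job is handed in when it is done.

```bash
ls; mkdir -p pics
python3 - <<'E'
from station import r,cams,finder
import cv2,numpy as np
o=r.get_obs();print(o['t'],o['eef_pos'],o['eef_rot'],o['opening'])
ims=[]
for c in ['scene','top']:
    im=cams.get_image(c)[:,:,::-1].copy()
    p=cams.camera_params(c);print(c,p['fx'],np.round(-np.array(p['R']).T@p['t'],3))
    for l in ['crank_grip','wheel_hub','pointer_tip','long_tab']:
        d=finder.tip_of(l,c)
        print(c,l,[(np.round(x['pixel'],1).tolist(),round(x['confidence'],2)) for x in d[:3]])
        for x in d[:1]:
            cv2.circle(im,(int(x['pixel'][1]),int(x['pixel'][0])),3,(0,0,255),1);cv2.putText(im,l[:5],(int(x['pixel'][1])+5,int(x['pixel'][0])),0,.4,(255,0,255))
    cv2.imwrite(f'pics/{c}0.png',im)
print(r.get_obs()['t'])
E
```

```text
pics
0.0 [0.26199743 0.56713258 0.40361199] [-0.59539372  0.59599876  0.38036105 -0.3815983 ] 1.0003713992532006
scene 482.9467095018128 [ 0.877 -0.082  0.678]
scene crank_grip [([269.9, 224.4], 0.76)]
scene wheel_hub [([290.6, 253.8], 0.71)]
scene pointer_tip [([298.2, 400.9], 0.87)]
scene long_tab [([285.1, 419.7], 0.74)]
top 620.2602371811572 [0.542 0.097 0.875]
top crank_grip [([264.3, 432.3], 0.78)]
top wheel_hub [([244.1, 408.6], 0.93)]
top pointer_tip [([182.5, 263.8], 0.63)]
top long_tab [([192.8, 231.4], 0.87), ([267.8, 432.0], 0.48)]
0.5
```

View pics/scene0.png

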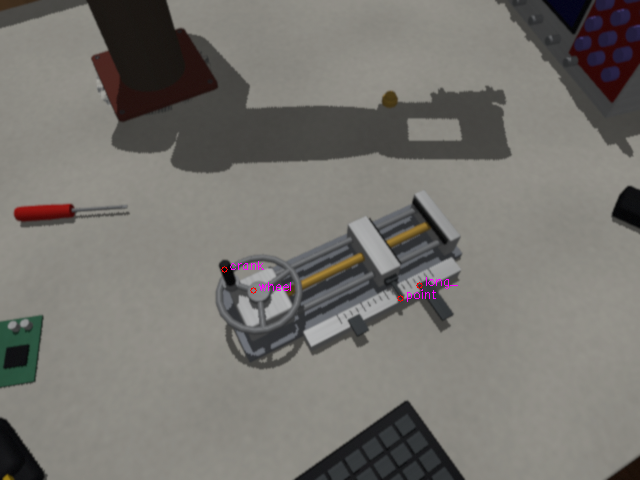

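View pics/top0.png

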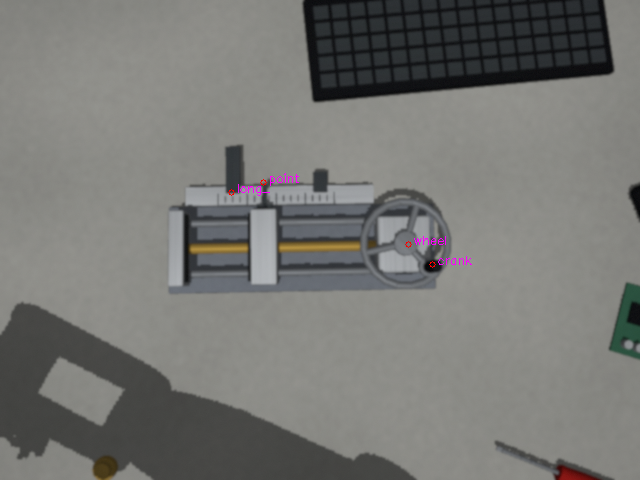

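The top view shows the wheel at (244,408), the grip at (264,432), the pointer near column 264 and the long tab near column 233. The long tab is farther from the wheel than the pointer, so I crank clockwise. Next I triangulate these points.

```bash
cat > g.py <<'E'
import numpy as np
from station import r,cams,finder
from scipy.spatial.transform import Rotation as Ro
def ray(c,px):
    p=cams.camera_params(c);R=np.array(p['R']);o=-R.T@np.array(p['t'])
    d=R.T@np.array([(px[1]-p['cx'])/p['fx'],(px[0]-p['cy'])/p['fy'],1]);return o,d/np.linalg.norm(d)
def tri(a,b):
    (o1,d1),(o2,d2)=ray('scene',a),ray('top',b)
    s=np.linalg.lstsq(np.c_[d1,-d2],o2-o1,rcond=None)[0]
    p,q=o1+s[0]*d1,o2+s[1]*d2;return (p+q)/2,np.linalg.norm(p-q)
def atz(c,px,z):
    o,d=ray(c,px);return o+d*(z-o[2])/d[2]
def RT():
    q=r.get_obs()['eef_rot'];return Ro.from_quat([q[1],q[2],q[3],q[0]]).as_matrix()
E
python3 - <<'E'
from g import *
np.set_printoptions(precision=4,suppress=True)
P={}
for l,a,b in [('grip',[269.9,224.4],[264.3,432.3]),('hub',[290.6,253.8],[244.1,408.6]),('ptr',[298.2,400.9],[182.5,263.8]),('tab',[285.1,419.7],[192.8,231.4])]:
    P[l],e=tri(a,b);print(l,P[l],e)
d=(P['grip']-P['hub'])[:2];print('rad',np.linalg.norm(d),np.degrees(np.arctan2(d[1],d[0])))
z=P['tab'][2]+.006
a=np.array([atz('top',p,z)[:2] for p in ([192,226.5],[192,243],[146,225.5],[146,242.5])]);print(a)
ax=atz('top',[247,180],.03)-atz('top',[246,350],.03);print('axis',ax/np.linalg.norm(ax))
print(RT())
E
```

```text
grip [ 0.5582 -0.0511  0.1125] 0.00460607682055934
hub [ 0.5862 -0.0272  0.0768] 0.0024912109544919375
ptr [0.6775 0.1614 0.0311] 0.0037409897796144838
tab [0.6667 0.2076 0.0099] 0.005770133219282989
rad 0.03686589841806726 -139.47762379748409
[[0.6687 0.216 ]
 [0.6682 0.1932]
 [0.7337 0.2167]
 [0.7332 0.193 ]]
axis [0.0181 0.9998 0.    ]
[[ 0.4194 -0.     -0.9078]
 [ 0.9078 -0.      0.4194]
 [-0.     -1.     -0.    ]]
```

```bash
python3 -m inch '1 -0.59 0 -0.7 0;1 -1.17 0 -1.4 0;1 -1.76 0 -2.1 0;1 -2.34 0 -2.81 0;1 -2.93 0 -3.51 0;1 -3.51 0 -4.21 0;1 -4.1 0 -4.92 0;1 -4.69 0 -5.62 0;1 -5.27 0 -6.32 0;1 -5.86 0 -7.03 0'
```

```text
t: 1.5
eef_pos: [0.4587, 0.1522, 0.4051]
eef_rot: [-0.596, 0.596, 0.381, -0.381]
force: [-0.0, 1.1, -0.0]
opening: 1.0
```

```bash
python3 -m inch '1 -0.5 0.1 -0.6 0;1 -1 0.3 -1.2 0;1 -1.5 0.5 -1.8 0;1 -2 0.7 -2.4 0;1 -2.5 0.8 -3 0;1 -2.9 0.9 -3.49 0;1 -2.91 0.9 -3.49 0;1 -2.91 0.9 -3.49 0;1 -2.91 0.9 -3.49 0;1 -2.91 0.9 -3.49 0'
cat >> g.py <<'E'
def wray(px,o):
    p=cams.camera_params('wrist');T=np.array(p['T_tool_cam'])
    u=np.array([(px[1]-p['cx'])/p['fx'],(px[0]-p['cy'])/p['fy']]);th=np.linalg.norm(u)
    d=np.r_[np.sin(th)*u/th,np.cos(th)]
    q=o['eef_rot'];R=Ro.from_quat([q[1],q[2],q[3],q[0]]).as_matrix()
    return R@T[:3,3]+o['eef_pos'],R@T[:3,:3]@d
E
python3 - <<'E'
from g import *
import cv2
np.set_printoptions(precision=4,suppress=True)
o=r.get_obs();print(o['eef_pos'])
im=cams.get_image('wrist')[:,:,::-1].copy()
for l,z in [('crank_grip',.1125),('wheel_hub',.08),('pointer_tip',.026),('long_tab',.02)]:
    d=finder.tip_of(l,'wrist')
    for x in d[:1]:
        c,v=wray(x['pixel'],o);print(l,x['pixel'],x['confidence'],[c+v*(zz-c[2])/v[2] for zz in (z-.01,z,z+.01)])
        cv2.circle(im,(int(x['pixel'][1]),int(x['pixel'][0])),3,(0,0,255),1)
cv2.imwrite('pics/w1.png',im)
E
```

```text
t: 2.5
eef_pos: [0.5559, -0.0519, 0.3605]
eef_rot: [-0.595, 0.596, 0.382, -0.381]
force: [-0.1, 0.1, -0.8]
opening: 1.0
[ 0.5559 -0.0519  0.3605]
crank_grip [253.1, 320.0] 0.94 [array([ 0.5594, -0.0511,  0.1025]), array([ 0.556 , -0.0496,  0.1125]), array([ 0.5525, -0.0481,  0.1225])]
wheel_hub [262.4, 374.9] 0.86 [array([ 0.5951, -0.0215,  0.07  ]), array([ 0.5907, -0.0213,  0.08  ]), array([ 0.5863, -0.0212,  0.09  ])]
pointer_tip [245.8, 567.2] 0.82 [array([0.6936, 0.1759, 0.016 ]), array([0.6868, 0.1697, 0.026 ]), array([0.68  , 0.1636, 0.036 ])]
```

View pics/w1.png

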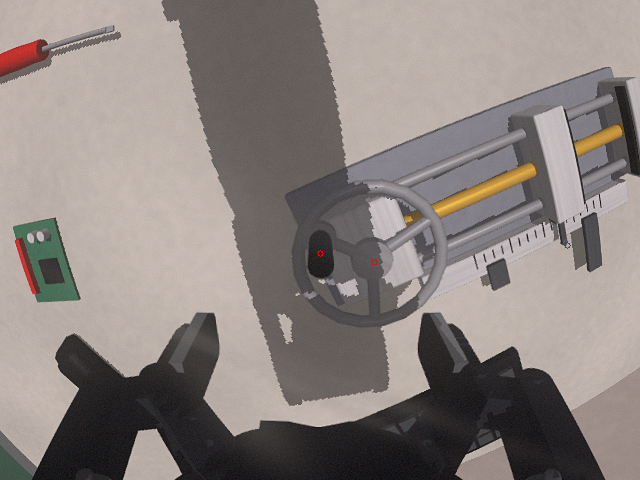

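The wrist view puts the grip at (253,320), consistent with the triangulation: (0.557, -0.0505, 0.1125), and 41 mm from the hub. I'll descend and close.

```bash
python3 -m inch '1 0.03 0.4 0 0;1 0.03 0.9 0 0;1 0.03 1.4 0 0;1 0.03 1.79 0 0;1 0.03 1.79 0 0;0 0.03 1.79 0 0;0 0.03 1.79 0 0;0 0.03 1.79 0 0;0 0.03 1.79 0 0;0 0.03 1.79 0 0' 40
python3 - <<'E'
from g import *
import cv2
o=r.get_obs();print(o['opening'],o['force'])
cv2.imwrite('pics/w2.png',cams.get_image('wrist')[:,:,::-1])
cv2.imwrite('pics/t2.png',cams.get_image('top')[:,:,::-1])
E
```

```text
t: 3.75
eef_pos: [0.5572, -0.0511, 0.2718]
eef_rot: [-0.595, 0.596, 0.382, -0.38]
force: [-0.5, 1.1, 5.8]
opening: 0.17
0.16970481562530385 [-0.46533465  1.13327294  5.78032719]
```

View pics/w2.png

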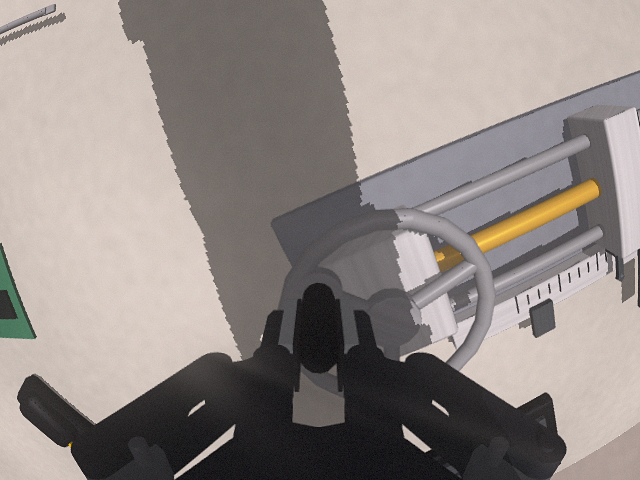

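Grip held (opening 0.17, about 14 mm; forces small). Next I work out the clockwise circle rows.

```bash
cat > circ.py <<'E'
import sys
from g import *
hub=np.array([float(sys.argv[1]),float(sys.argv[2])]);step=float(sys.argv[3]);n=int(sys.argv[4])
o=r.get_obs();p=o['eef_pos'];a=np.degrees(np.arctan2(*(p[:2]-hub)[::-1]));print('angle',a,'rad',np.linalg.norm(p[:2]-hub),'F',np.round(o['force'],1))
R=RT()
for i in range(1,n+1):
    t=np.radians(a-step*i);g=hub+.042*np.array([np.cos(t),np.sin(t)])
    d=R.T@np.r_[g-p[:2],.2715-p[2]]/.05
    print(np.round(d,2))
E
python3 circ.py .588 -.0228 15 10
```

```text
angle -137.44027326393606 rad 0.041845058411253015 F [-0.2  1.   4.3]
[0.11 0.01 0.19]
[0.26 0.01 0.35]
[0.45 0.01 0.45]
[0.67 0.01 0.51]
[0.88 0.01 0.51]
[1.1  0.01 0.45]
[1.29 0.01 0.34]
[1.44 0.01 0.19]
[ 1.55  0.01 -0.  ]
[ 1.61  0.01 -0.22]
```

```bash
python3 -m inch '0 0.11 0 0.19 0;0 0.26 0 0.35 0;0 0.45 0 0.45 0;0 0.67 0 0.51 0;0 0.88 0 0.51 0;0 1.1 0 0.45 0;0 1.29 0 0.34 0;0 1.44 0 0.19 0;0 1.55 0 0 0;0 1.61 0 -0.22 0' 40; python3 circ.py .588 -.0228 15 10
```

```text
t: 4.85
eef_pos: [0.5999, 0.0178, 0.2718]
eef_rot: [0.596, -0.595, -0.381, 0.382]
force: [-9.2, -2.0, 8.3]
opening: 0.171
angle 73.67945380346715 rad 0.04225471813545008 F [-9.2 -2.   8.3]
[-0.    0.01 -0.22]
[-0.06  0.01 -0.43]
[-0.16  0.01 -0.62]
[-0.31  0.01 -0.78]
[-0.5   0.01 -0.89]
[-0.71  0.01 -0.95]
[-0.93  0.01 -0.96]
[-1.15  0.01 -0.9 ]
[-1.34  0.01 -0.8 ]
[-1.49  0.01 -0.64]
```

```bash
python3 -m inch '0 0 0 -0.22 0;0 -0.06 0 -0.43 0;0 -0.16 0 -0.62 0;0 -0.31 0 -0.78 0;0 -0.5 0 -0.89 0;0 -0.71 0 -0.95 0;0 -0.93 0 -0.96 0;0 -1.15 0 -0.9 0;0 -1.34 0 -0.8 0;0 -1.49 0 -0.64 0' 40; python3 circ.py .588 -.0228 15 10
python3 - <<'E'
from g import *
import cv2
np.set_printoptions(precision=4,suppress=True)
im=cams.get_image('top')[:,:,::-1]
for l in ['pointer_tip','long_tab']:
    d=finder.tip_of(l,'top'); print(l,[(x['pixel'],x['confidence'],atz('top',x['pixel'],.025)) for x in d[:2]])
cv2.imwrite('pics/t3.png',cv2.resize(im[120:300,150:450],None,fx=2.6,fy=2.6))
E
```

```text
t: 5.85
eef_pos: [0.5989, -0.0636, 0.272]
eef_rot: [-0.595, 0.596, 0.382, -0.38]
force: [9.3, 1.0, -4.3]
opening: 0.168
angle -75.03008151978992 rad 0.04221625103303691 F [ 9.3  1.  -4.3]
[-0.11  0.01  0.19]
[-0.18  0.01  0.4 ]
[-0.19  0.01  0.62]
[-0.14  0.01  0.83]
[-0.04  0.01  1.02]
[0.11 0.01 1.19]
[0.3  0.01 1.3 ]
[0.51 0.01 1.37]
[0.73 0.01 1.38]
[0.94 0.01 1.33]
pointer_tip [([184.1, 239.7], 0.8, array([0.678 , 0.1966, 0.025 ]))]
long_tab [([190.3, 232.6], 0.74, array([0.6696, 0.2064, 0.025 ]))]
```

View pics/t3.png

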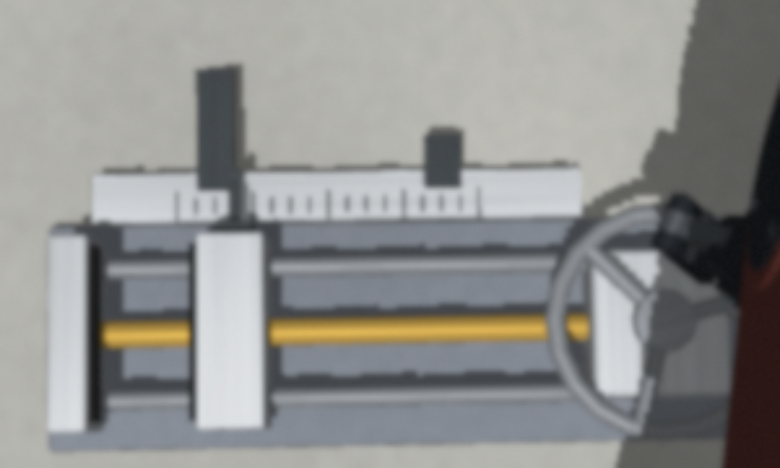

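The jaw moved about 33 mm. In the crop the pointer is at column 238 and the middle of the long tab at about 217, so about 11 mm is left, roughly 95° more.

```bash
python3 -m inch '0 -0.11 0 0.19 0;0 -0.18 0 0.4 0;0 -0.19 0 0.62 0;0 -0.14 0 0.83 0;0 -0.04 0 1.02 0;0 0.11 0 1.19 0;0 0.15 0 1.22 0;0 0.15 0 1.22 0;0 0.15 0 1.22 0;0 0.15 0 1.22 0' 40; python3 circ.py .588 -.0228 15 1
python3 - <<'E'
from g import *
import cv2
im=cams.get_image('top')[:,:,::-1]
for l in ['pointer_tip','long_tab']:
    d=finder.tip_of(l,'top'); print(l,[(x['pixel'],x['confidence'],atz('top',x['pixel'],.025)) for x in d[:2]])
a=cv2.resize(im[135:225,190:330],None,fx=5,fy=5)
cv2.imwrite('pics/t4.png',a)
E
```

```text
t: 7.0
eef_pos: [0.5469, -0.0315, 0.272]
eef_rot: [-0.594, 0.597, 0.382, -0.38]
force: [9.4, -3.0, -6.9]
opening: 0.171
angle -168.11611213875926 rad 0.04201473406622364 F [ 9.4 -3.  -6.9]
[0.19 0.01 0.11]
pointer_tip [([180.9, 232.8], 0.59, array([0.68262408, 0.20596127, 0.025     ]))]
long_tab [([192.1, 230.5], 0.85, array([0.6671226 , 0.20928561, 0.025     ]))]
```

View pics/t4.png

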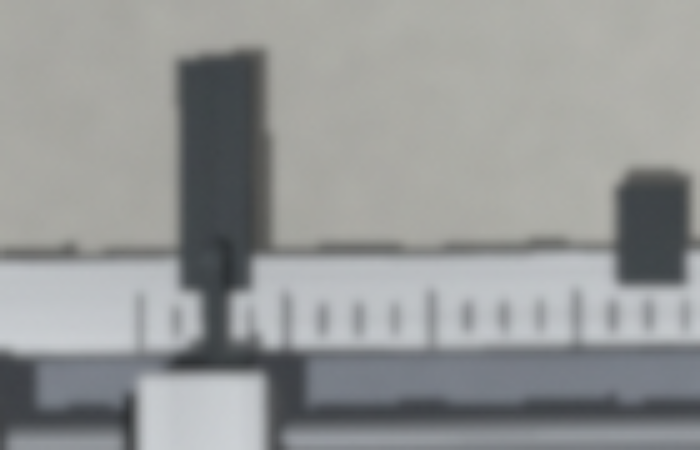

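Pointer (column 217) is centred on the long tab (181–250, middle 215). I'll release and retreat upward.

```bash
python3 -m inch '0.6 0 0 0 0;0.6 0 0 0 0;0.6 0 0 0 0;0.6 0 0 0 0;0.6 0 -0.3 0 0;0.6 0 -0.8 0 0;0.6 0 -1.4 0 0;0.6 0 -2 0 0;0.6 0 -2.4 0 0;0.6 0 -2.4 0 0'
python3 - <<'E'
from g import *
import cv2
print(r.get_obs()['force'])
a=cv2.resize(cams.get_image('top')[135:225,190:330,::-1],None,fx=4,fy=4)
b=cv2.resize(cams.get_image('scene')[200:370,200:480,::-1],(560,340))
cv2.imwrite('pics/f5.png',np.hstack([a])if 0 else np.vstack([a[:250],b]))
E
```

```text
t: 8.15
eef_pos: [0.5474, -0.0314, 0.3972]
eef_rot: [-0.592, 0.599, 0.384, -0.378]
force: [0.5, 0.6, 0.5]
opening: 0.598
[0.4859686  0.55679999 0.48423809]
```

View pics/f5.png

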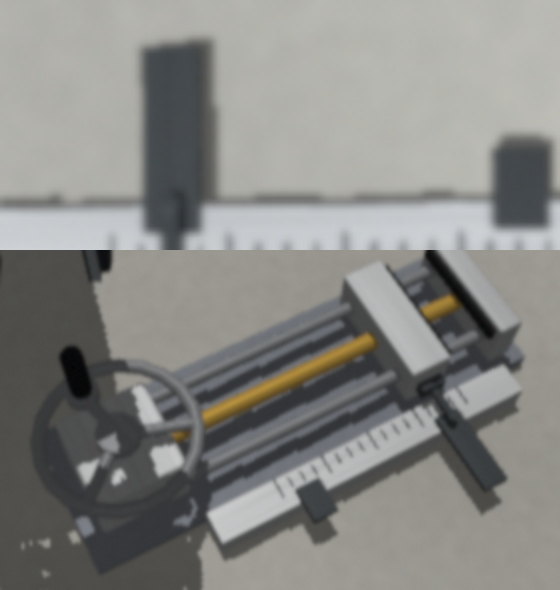

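Both views show the pointer on the long tab (top crop: pointer at 173, tab 144–201). The gripper is clear of the crank.

```bash
python3 -c "
from station import r
print(r.sign_off())"
```

```text
the job is handed in; nothing more can be done
None
```

The pointer now stands over the long tab, and the job is handed in with the crank released; sign-off gave no verdict.

- **What I did:** I gripped the crank from above and turned it clockwise about 390°, moving the jaw roughly 43 mm away from the wheel. I then let go and lifted clear.
- **Pointer position:** After release, the top view shows the pointer within about 1 mm of the middle of the tab's width. The scene view also shows it over the long tab.
- **Robot state:** The gripper is about 125 mm above its grasp height and the force reading is under 1 N. The readings I took during cranking stayed around 10–13 N, and the clock was at about 8.3 s of the 48 s allowed.
- **Disagreements:** The position estimates from different cameras differed by up to about 6 mm at the wheel hub. The networks' long-tab point also wandered by about 3 mm, so I judged the final position from the pictures instead.

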